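Pry up a wood lathe's tail end and shim its foot

TASK

Level the little wood lathe: with the orange-handled pry bar laid over the dark fulcrum block and its tip under the tail end of the bed, lever the bed up, slide the red shim squarely and well in under the near end of the raised cross foot, then let the bed down onto the shim, draw the bar out and lay it flat on the bench, touching neither lathe nor block. Leave the wax tin, the gouge and the turned handle where they are.

Things in the scene. Friction and masses are not known exactly. Their poses are not given: they have to be found in the camera images.
- foot_end (a point): Near end (robot side) of the lathe's dark steel tail cross foot: middle of that end, at the underside; on the bench (z = 0) until raised. +x goes in under the foot, square to the bed; +y along the bed to the headstock; z up. Foot: 150 mm along x, 30 mm wide along y, 12 mm thick; it sticks out 30 mm beyond the side of the 90 mm wide aluminium bed, whose top is 95 mm above the bench
- bed_end (a point): Middle of the lower edge of the bed's free tail end face, 53 mm above the bench until raised; axes as foot_end. The flat underside runs on from here to +y for 65 mm up to the foot's pedestal (60 mm wide), and 45 mm to either side
- lathe_base: The lathe with its fixed hinge plate: origin on the bench below the middle of the tail foot; y along the bed to the green headstock 420 mm away, z up. There the whole lathe tips on a stiff cross hinge: the tail only goes up (under 0.05 rad) and down, and sinks by itself when nothing holds it. Lifting at the bed's end takes about 14 to 17 N
- fulcrum: Dark wooden fulcrum block fixed to the bench, about 45 mm off the bed's end; origin: centre of its underside, axes about as foot_end. 54 mm along x, 44 mm along y. A round ridge (12 mm radius) runs along x over its top, crown 44 mm above the bench; cheeks (tops 50 mm up) leave 32 mm open in the middle. The bar lies over it along y, tip to +y, under the bed
- bar_grip (a point): Pry bar, loose, 270 mm long, 0.85 kg. This point: in the orange handle, half-way up, 15 mm above the underside; the balance point is 9 mm tipward. x runs along the bar to the tip, z up. Handle 28 mm wide, 30 mm tall, x = -85 to +45 mm; then a steel shank 20 mm wide, 10 mm thick to x = 135 mm and 6 mm thick to the tip end at x = 185 mm; undersides all level
- bar_tip (a point): Middle of the bar's tip end, 3 mm above its underside; axes as bar_grip. With the tip 25 mm under the bed, bar_grip lies about 115 mm short of the ridge, and the level bar has about 3 mm to spare under the bed
- bar: The whole pry bar; origin on its underside, 15 mm below bar_grip, same axes. Over the block, tip 25 mm under the bed, with the handle's rear end pressed down to the bench it slopes about 0.22 rad and the foot is about 10 mm up. The handle is so heavy that the bar then stays down and holds the bed up when let go
- shim_tab (a point): Red shim, 60 g, loose on the bench. This point: centre of its upright grip tab, 22 mm above the underside. x points to the nose, z up; nose roughly away from the robot at the start. Plate 6 mm thick, 30 mm wide along y, from x = -13 to +72 mm; the tab stands on its rear end: 26 mm along x, 14 mm thick along y, top 44 mm above the underside
- shim_nose (a point): Middle of the shim's nose edge at its underside, 72 mm ahead of the tab; axes as shim_tab
- shim: The whole shim; origin on its underside below shim_tab, same axes
- wax_tin: Bystander: blue round tin 56 mm across, 40 mm tall, standing; origin at its underside
- gouge: Bystander: turning gouge 200 mm long with wooden handle, lying beyond the work; origin at its underside
- handle_blank: Bystander: turned wooden handle 48 mm across, 110 mm tall, standing; origin at its underside
There are look-alikes about, which are no part of the job. What is shaped like the shim but yellow is not meant.

How it is judged (in metres and radians):
On the way, in this order (a step that is already met when the one before it is completed fails the run):
1. the bar, bearing on the fulcrum block and under the bed, has raised the foot more than 7.5 mm (height (world z) of foot_end above 0.0075 m and contact force between bar and lathe_base above 2 N and contact force between bar and fulcrum above 2 N), for 0.2 s.
2. the shim's nose is more than 25 mm in under the foot, within 12 mm of its middle line, while the bar still holds the bed up (x of shim_nose in the frame of foot_end above 0.025 m and y of shim_nose in the frame of foot_end between -0.012 and 0.012 m and angle between the x axis of shim_nose and the x axis of foot_end, either way round below 0.3 rad and contact force between bar and lathe_base above 2 N), for 0.2 s.
At the end, for the whole second after the job is handed in: The foot rests on the flat shim (foot 4.5 to 7.5 mm up, over 2 N on the shim); its nose is over 25 mm in, within 12 mm of the foot's middle line and 0.3 rad of square; the bar lies flat on the bench (handle centre below 20 mm), touching neither lathe nor block; both at rest (x of shim_nose in the frame of foot_end above 0.025 m and y of shim_nose in the frame of foot_end between -0.012 and 0.012 m and angle between the x axis of shim_nose and the x axis of foot_end, either way round below 0.3 rad and height (world z) of foot_end between 0.0045 and 0.0075 m and contact force between shim and lathe_base above 2 N and angle between each of shim, bar's own z axis and vertical below 0.06 rad and contact force between bar and lathe_base below 0.1 N and contact force between bar and fulcrum below 0.1 N and height (world z) of bar_grip below 0.02 m and linear speed of each of bar, shim below 0.02 m/s).
It fails at once if the wax tin is moved more than 30 mm (distance of wax_tin from where it was at the start of the episode above 0.03 m).
It fails at once if the gouge is moved more than 30 mm (distance of gouge from where it was at the start of the episode above 0.03 m).
It fails at once if the handle blank is moved more than 30 mm (distance of handle_blank from where it was at the start of the episode above 0.03 m).
It also fails if it takes over 67 s, if anything falls off the work surface, if the arm or the gripper's body presses on something with over 40 N, if the wrist force passes 120 N, or if a joint passes its speed limit or range.

ROBOT

A 6-joint arm with a two-finger parallel gripper is mounted at the origin on the work surface. World frame = base frame: x ahead of the robot, y to its left, z up, the work surface at z = 0. Lengths are in m, angles in degrees, forces in N, time in s.
With the tool pointing down it reaches from about 0.375 to 0.9 m from the base axis. Payload 3.1 kg.
Tool frame: the origin (TCP) lies on the centre line of the jaws, within the pads' length; the fingertips stand finger_overhang ahead of it and the grasp point (between the pads) lies 5 mm behind it (finger_overhang is the distance from the TCP to the fingertips, in m); z points along the fingers, y is the line along which they close (so a half turn about z gives the same grasp; the last joint's range is limited). The gripper opens to 87 mm and grips with 3 to 60 N. Pads are 19 mm wide; open, the fingers measure 117 mm over their backs; the gripper's body (75 mm by 190 mm) begins 51 mm behind the grasp point.
Start: joints at [63.799, 30.224, 82.088, -0, 67.689, -10.227], TCP at [0.172, 0.601, 0.237] pointing down, gripper open.
Joint ranges: [-176.69, 176.69], [-43.24, 126.21], [12.49, 139.97], [-82, 262], [0, 151.66], [-163.58, 163.58]. Speed limits (degrees/s): [159.86, 159.86, 180, 180, 180, 180].

INTERFACE

Orientations are given as a 3x3 rotation matrix whose columns are the frame's x, y, z axes.
In Python, from rig import read_state, capture, calibration, hand_in, finger_overhang gives the robot as it stands.
- The arm moves only by the tool send_rows, never from a script. Its argument "plan" is a list of rows, each a list of 5 numbers: the closure in counts, from 0 (fully open) to 255 (shut), then the shift along the tool's x, y, z in m, then the turn about the tool's z in rad. A call has 1 to 20 rows; each row shifts and turns the commanded pose from where the row before left it, along the tool's axes as they then stand; what a row does not reach is not made up. A row lasts 1/12 s, in which the tool goes at most 41.7 mm and 7.16 degrees, less where a joint would pass 70% of its speed; a pose out of reach is approached as far as the arm can. A call is refused whole if a number of a shift passes 0.0417 or a number of a turn 0.125, either way. A call with a gripper value outside its range is refused whole. The fingers move at their own pace and stop on an object; the grip force is fixed at half the most. Time passes only in rows, so rows that do not move let the fingers close. It gives the time, the measured TCP pose, the force, the opening and the grip force at its end, in the units of the state.
- read_state(): the state, without advancing time (a new reading comes with each control period).
- capture(name): name is "scene" or "top" or "wrist"; returns (picture, depth): 400x640x3 uint8, blue, green, red; 400x640 float32, m along the optical axis (not along the pixel's ray), 0 where there is no reading.
- calibration(name): a dict with "fx", "fy", "cx", "cy" (pixels), "xyz" and "rotation" of the camera in the world. Camera axes: x right, y down, z forward; pixel columns grow to the right and rows downward; lengths in m; the calibration is good to about 2 mm. A picture is of the moment at which its call begins: read the wrist's pose just before it. calibration takes no time and is no camera call; for the wrist camera it gives the pose at the moment of the call.
- hand_in(): hands the job in; it is judged then, once.
The state is a dict: "time_s": time; "joint_positions": joint angles; "qvel": joint speeds; "tau": joint torques, N m; "position": TCP position; "tcp_rot": TCP orientation; "force": force on the tool from outside, world axes, zero at the start; "moment": the same for the moment, N m; "opening": opening from 0.0 (shut) to 1.0 (fully open); "grasp_force": force on a finger pad.
Only numpy, scipy, OpenCV 4.12 (cv2) and the standard library are available. Lean on these libraries where they do the work, as an engineer would, in place of code of your own. Each camera call takes 0.05 s, during which the arm holds its last target. There are 200 camera calls.

## Working session

There is one attempt and no reset: what is moved stays moved. The work goes in short steps, Python scripts to look and compute and a tool call to move; the robot and the scene stay as the last step left them, time stands still between calls to the robot, and variables do not carry over. Pictures are saved under pics/ and viewed, at most 10 in all, crops included, and the job is handed in when it is done.

Besides the shell and the picture viewer there is one more tool, called after "Request:" as name(argument=value, ...), one argument or row to a line, values as JSON. send_rows: Moves the arm, as the interface text tells. Its arguments: {"type":"object","properties":{"plan":{"type":"array","items":{"type":"array","items":{"type":"number"}}}},"required":["plan"]}

```bash
ls; mkdir -p pics
cat > h.py <<'E'
import numpy as np, cv2
from rig import read_state, capture, calibration, hand_in, finger_overhang
def shot(n,save=None):
    c=calibration(n); im,d=capture(n)
    if save: cv2.imwrite('pics/'+save,im)
    return im,d,c
def ray(c,u,v):
    return np.array(c['rotation'])@np.array([(u-c['cx'])/c['fx'],(v-c['cy'])/c['fy'],1.])
def onplane(c,u,v,z):
    r=ray(c,u,v); o=np.array(c['xyz']); return o+r*(z-o[2])/r[2]
def cloud(c,d):
    v,u=np.mgrid[:d.shape[0],:d.shape[1]]
    p=np.stack([(u-c['cx'])/c['fx']*d,(v-c['cy'])/c['fy']*d,d],-1)
    return p@np.array(c['rotation']).T+np.array(c['xyz'])
E
python3 - <<'E'
from h import *
print(finger_overhang, read_state())
ims=[]
for n in ['scene','top']:
    im,d,c=shot(n,n+'1.png'); np.savez('pics/'+n+'1.npz',im=im,d=d,**c); print(n,c['xyz'],c['rotation'],c['fx'])
E
```

```text
pics
0.014 {'time_s': 0.0, 'joint_positions': array([ 6.37968778e+01,  3.02767701e+01,  8.21575760e+01,  6.07257515e-04,
        6.76873607e+01, -1.02279952e+01]), 'qvel': array([ 0.02094573,  0.00385981, -0.12508179,  0.01228674,  0.00575171,
       -0.04952421]), 'tau': array([-3.00026404e-04, -4.40048110e+01, -1.76588738e+01,  6.30615139e-02,
        5.84399840e-02, -1.90699948e-04]), 'position': array([0.17167317, 0.60022888, 0.23558853]), 'tcp_rot': array([[-9.61379970e-01,  2.75222921e-01, -9.46739657e-04],
       [ 2.75224277e-01,  9.61378168e-01, -1.90155860e-03],
       [ 3.86822325e-04, -2.08868609e-03, -9.99997744e-01]]), 'force': array([-1.05524028,  1.03271731, -0.07653927]), 'moment': array([-0.03838912, -0.00370367,  0.02015845]), 'grasp_force': 0.0, 'opening': 1.0039921818042588}
scene [ 1.45821079 -0.03254398  0.81328623] [[ 0.0477436   0.65966659 -0.75004036]
 [ 0.99869471 -0.04516992  0.02384431]
 [-0.01814997 -0.75019975 -0.66096211]] 379.4960683565977
top [0.35400636 0.00185611 1.22624623] [[-0.01569961 -0.98253901  0.18539315]
 [-0.99980418  0.01319232 -0.01475009]
 [ 0.01204677 -0.18558841 -0.98255372]] 445.4989744424563
```

View pics/top1.png

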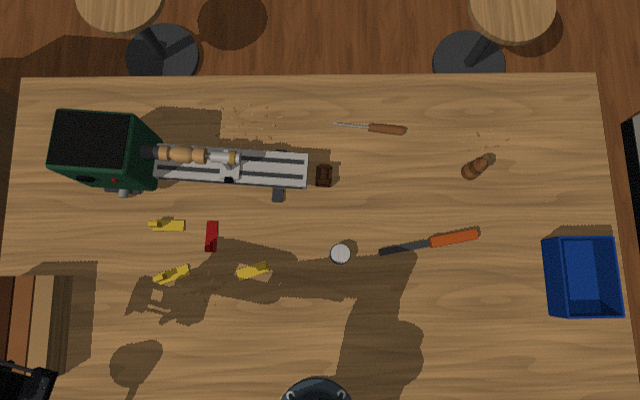

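View pics/scene1.png

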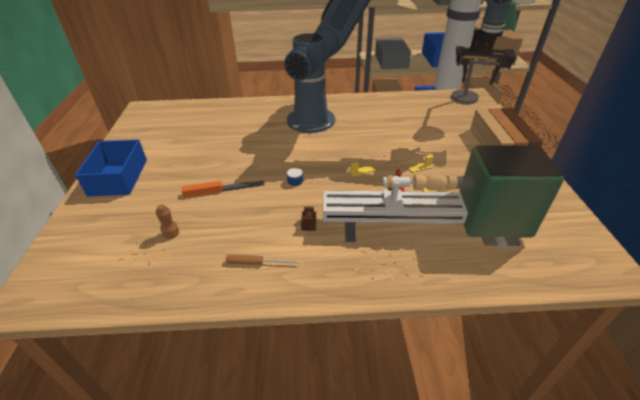

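The top view shows the bed's tail end at (308,170), the fulcrum at (324,175) and the foot's near end at (278,198). The bar runs from tip (380,252) to handle end (480,235). The red shim is at (211,236) and the tin at (340,253). The scene view shows the same layout from the far side. Next I measure from the depth.

```bash
cat >> h.py <<'E'
def masks(im):
    h=cv2.cvtColor(im,cv2.COLOR_BGR2HSV); H,S,V=[h[...,i].astype(int) for i in range(3)]
    return dict(red=((H<4)|(H>175))&(S>200)&(V>60), orange=(H>=4)&(H<12)&(S>200)&(V>120), )
def comp(m):
    n,l,s,c=cv2.connectedComponentsWithStats(m.astype(np.uint8))
    return l==1+s[1:,4].argmax()
def rect(p):
    (c,s,a)=cv2.minAreaRect((p[:,:2]*1000).astype(np.float32)); b=cv2.boxPoints((c,s,a))
    return np.round(c,1),np.round(s,1),round(a,1),np.round(b,0).tolist()
E
python3 - <<'E'
from h import *
z=np.load('pics/top1.npz'); im,d=z['im'],z['d']; P=cloud(z,d)
m=masks(im)
for k in m:
    q=comp(m[k]); p=P[q]; print(k,q.sum(),rect(p),'z',np.percentile(p[:,2],[5,50,95]))
def box(n,u0,u1,v0,v1,zl,zh):
    p=P[v0:v1,u0:u1].reshape(-1,3); p=p[(p[:,2]>zl)&(p[:,2]<zh)]; print(n,len(p),rect(p),np.round(np.percentile(p[:,2],[5,50,95]),4))
box('bedtop',230,320,140,200,.085,.105)
box('ful',314,340,155,195,.03,.06)
box('tin',325,360,235,270,.03,.06)
box('shank',375,435,230,262,.004,.02)
box('handle',425,485,225,250,.02,.05)
box('blank',455,495,150,185,.05,.15)
box('shimtab',200,225,215,260,.03,.06)
box('shim',200,225,215,260,.003,.06)
box('footnear',265,295,188,206,.006,.03)
for (u,v) in [(307,154),(307,187),(160,178),(160,145)]:print(u,v,P[v,u],onplane(z,u,v,.095))
c=cv2.resize(im[130:280,190:350],None,fx=5,fy=4,interpolation=cv2.INTER_CUBIC)
cv2.imwrite('pics/c1.png',c)
E
```

```text
red 209 (array([472.2, 278.7]), array([28.3, 81.7]), 87.6, [[431.0, 266.0], [512.0, 263.0], [514.0, 291.0], [432.0, 295.0]]) z [0.00292357 0.00681387 0.04456123]
orange 98 (array([ 464.2, -413. ]), array([24.1, 61.3]), 10.3, [[447.0, -385.0], [458.0, -445.0], [482.0, -441.0], [471.0, -381.0]]) z [0.02651596 0.02980101 0.03401139]
bedtop 2399 (array([642. , 114.8]), array([204.5,  93.6]), 85.9, [[588.0, 16.0], [681.0, 10.0], [696.0, 213.0], [603.0, 220.0]]) [0.0916 0.0957 0.1005]
ful 301 (array([634.4, -31.1]), array([43.6, 55.5]), 85.2, [[605.0, -50.0], [660.0, -55.0], [664.0, -12.0], [609.0, -7.0]]) [0.031  0.0418 0.0523]
tin 312 (array([419.5, -71.4]), array([51.2, 51.6]), 12.1, [[389.0, -52.0], [400.0, -102.0], [450.0, -91.0], [439.0, -41.0]]) [0.0354 0.04   0.0435]
shank 436 (array([ 442.7, -247.7]), array([ 83.6, 161.2]), 0.7, [[400.0, -168.0], [402.0, -329.0], [486.0, -328.0], [484.0, -167.0]]) [0.0042 0.0082 0.0133]
handle 505 (array([ 457.5, -380.7]), array([ 28. , 131.8]), 9.9, [[432.0, -318.0], [455.0, -448.0], [483.0, -443.0], [460.0, -313.0]]) [0.0251 0.0297 0.0337]
blank
[... 214 characters left out ...]
[431.0, 272.0], [455.0, 272.0], [455.0, 286.0], [431.0, 286.0]]) [0.0357 0.043  0.047 ]
shim 424 (array([472.4, 276.1]), array([122.7,  66. ]), 1.9, [[410.0, 307.0], [412.0, 241.0], [535.0, 245.0], [533.0, 311.0]]) [0.0034 0.0063 0.0442]
footnear 154 (array([585. ,  97.7]), array([30. , 39.2]), 85.1, [[564.0, 84.0], [603.0, 81.0], [606.0, 111.0], [567.0, 114.0]]) [0.0082 0.0122 0.0162]
307 154 [0.67872859 0.01305405 0.09127926] [0.67766406 0.01301734 0.095     ]
307 187 [0.60832101 0.01498316 0.00233484] [0.58906626 0.01398928 0.095     ]
160 178 [0.62047056 0.39840549 0.08403453] [0.61791245 0.39459854 0.095     ]
160 145 [0.70686046 0.39899884 0.09512692] [0.70690005 0.3990434  0.095     ]
```

View pics/c1.png

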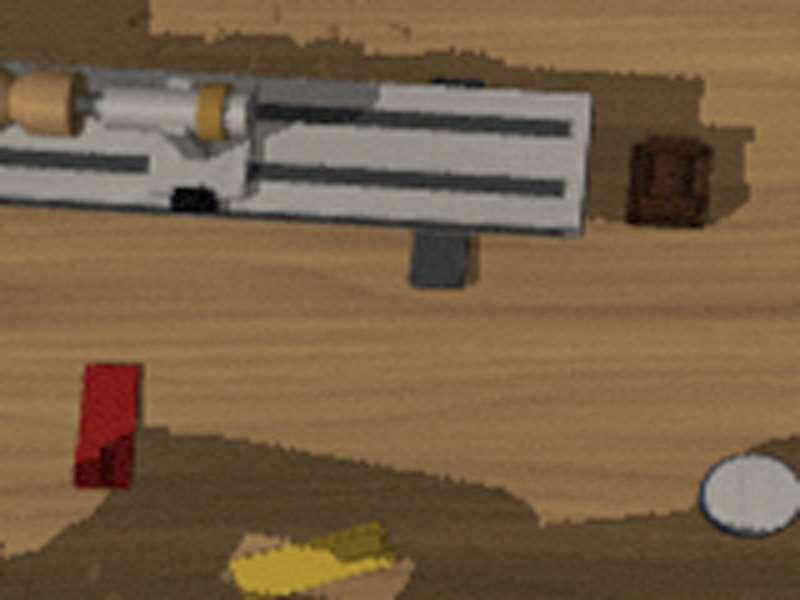

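Request:
send_rows(
  plan=[
    [0, 0, 0, 0, 0.124],
    [0, 0, 0, 0, 0.124],
    [0, 0, 0, 0, 0.124],
    [0, 0, 0, 0, 0.124],
    [0, 0, 0, 0, 0.124],
    [0, 0, 0, 0, 0.124],
    [0, 0, 0, 0, 0.124],
    [0, 0, 0, 0, 0.124],
    [0, 0, 0, 0, 0.125],
    [0, -0.041, 0.0163, 0, 0],
    [0, -0.041, 0.0163, 0, 0],
    [0, -0.041, 0.0163, 0, 0],
    [0, -0.041, 0.0163, 0, 0],
    [0, -0.041, 0.0163, 0, 0],
    [0, -0.041, 0.0163, 0, 0],
    [0, -0.041, 0.0163, 0, 0],
    [0, -0.041, 0.0163, 0, 0],
    [0, -0.041, 0.0163, 0, 0],
    [0, -0.041, 0.0163, 0, 0],
    [0, -0.041, 0.0163, 0, 0],
  ],
)

```text
time_s: 1.77
position: [0.4133, 0.209, 0.2364]
tcp_rot: [[-0.174, 0.985, -0.0], [0.985, 0.174, -0.0], [0.0, -0.0, -1.0]]
force: [0.7, -0.0, -0.2]
opening: 0.999
grasp_force: 0.0
```

Request:
send_rows(
  plan=[
    [0, -0.041, 0.0163, 0, 0],
    [0, -0.039, -0.007, 0, 0],
    [0, -0.039, -0.007, 0, 0],
    [0, -0.039, -0.007, 0, 0],
    [0, -0.039, -0.007, 0, 0],
    [0, -0.039, -0.007, 0, 0],
    [0, -0.039, -0.007, 0, 0],
    [0, -0.039, -0.007, 0, 0],
    [0, -0.039, -0.007, 0, 0],
    [0, -0.039, -0.007, 0, 0],
    [0, -0.039, -0.007, 0, 0],
    [0, -0.039, -0.007, 0, 0],
    [0, -0.039, -0.007, 0, 0],
    [0, -0.036, -0.007, 0, 0],
    [0, 0, 0, 0, 0],
    [0, 0, 0, 0, 0],
  ],
)

```text
time_s: 3.1
position: [0.4324, -0.3385, 0.2359]
tcp_rot: [[-0.171, 0.985, -0.0], [0.985, 0.171, 0.001], [0.001, -0.0, -1.0]]
force: [-0.1, 1.5, 0.1]
opening: 0.999
grasp_force: 0.0
```

```bash
cat >> h.py <<'E'
def pose():
    s=read_state(); R=s['tcp_rot']
    return s['position'],np.degrees(np.arctan2(R[1,1],R[0,1])),s
def to(x,y,z,yang=None):
    """tool-frame turn (rad) then shift to reach the world target"""
    p,a,s=pose(); b=a if yang is None else yang
    t=np.radians(b); X=np.array([-np.sin(t),np.cos(t)]); Y=np.array([np.cos(t),np.sin(t)])
    d=np.array([x,y])-p[:2]
    print('t',round(s['time_s'],2),'pos',p.round(4),'yang',round(a,2),'F',s['force'].round(1),'turn',round(np.radians(a-b),4),'shift',(X@d).round(4),(Y@d).round(4),round(p[2]-z,4))
E
python3 - <<'E'
from h import *
to(.454,-.361,.018,10)
im,d,c=shot('wrist','w1.png'); P=cloud(c,d); print(c['xyz'],c['rotation'])
m=comp(masks(im)['orange']); p=P[m]; print(m.sum(),rect(p[p[:,2]>.02]),np.percentile(p[:,2],[5,50,95]))
E
```

```text
t 3.1 pos [ 0.4324 -0.3385  0.2359] yang 9.83 F [-0.1  1.5  0.1] turn -0.0029 shift -0.0259 0.0173 0.2179
[ 0.41712895 -0.26173088  0.3827016 ] [[ 9.85380810e-01  1.63456725e-01  4.80266418e-02]
 [ 1.70366055e-01 -9.44988916e-01 -2.79233514e-01]
 [-2.57951618e-04  2.83333456e-01 -9.59021421e-01]]
5 (array([ 455.1, -328.1]), array([3.2, 1.6]), 79.7, [[454.0, -330.0], [456.0, -330.0], [456.0, -327.0], [455.0, -326.0]]) [0.02791045 0.02902199 0.02923021]
```

View pics/w1.png

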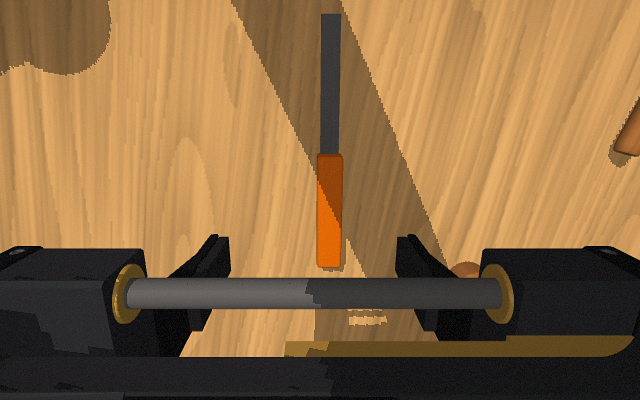

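The wrist view shows the bar with its tip at (331,14), the handle front at (330,154) and its rear at (330,268). I'll measure it by depth and by ray casting.

Run:
```python
from h import *
im,d,c=shot('wrist'); P=cloud(c,d)
R=P[100:272,290:370].reshape(-1,3)
p=R[(R[:,2]>.022)&(R[:,2]<.04)]; print('handle',len(p),rect(p),np.percentile(p[:,2],50))
q=P[5:272,290:370].reshape(-1,3); q=q[(q[:,2]>.0045)&(q[:,2]<.04)&(q[:,1]>-.45)]; print('bar',rect(q))
h=cv2.cvtColor(im,cv2.COLOR_BGR2HSV); m=(h[...,0]<14)&(h[...,1]>225); m[:, :290]=0;m[:,370:]=0;m[272:]=0
m=comp(m); v,u=np.where(m); print(u.min(),u.max(),v.min(),v.max())
for uv in [(330,14),(317.5,150),(343,150),(317.5,155),(342.5,155),(317,268),(342.5,268)]: print(uv,onplane(c,*uv,.03 if uv[1]>100 else .006))
```

```text
handle 2771 (array([ 456. , -379.8]), array([ 28. , 129.1]), 9.8, [[431.0, -319.0], [453.0, -446.0], [481.0, -441.0], [459.0, -314.0]]) 0.028405552721062766
bar (array([ 444.1, -310.9]), array([ 28. , 268.8]), 9.8, [[407.0, -181.0], [453.0, -446.0], [481.0, -441.0], [435.0, -176.0]])
317 342 155 268
(330, 14) [ 0.4198014  -0.17718632  0.006     ]
(317.5, 150) [ 0.43050174 -0.30952959  0.03      ]
(343, 150) [ 0.45660579 -0.30496544  0.03      ]
(317.5, 155) [ 0.43142142 -0.31466799  0.03      ]
(342.5, 155) [ 0.45712027 -0.31017433  0.03      ]
(317, 268) [ 0.45389617 -0.44350833  0.03      ]
(342.5, 268) [ 0.4828335  -0.43843823  0.03      ]
```

Request:
send_rows(
  plan=[
    [0, -0.0249, 0.0162, 0.03, 0],
    [0, 0, 0, 0.04, 0],
    [0, 0, 0, 0.04, 0],
    [0, 0, 0, 0.04, 0],
    [0, 0, 0, 0.037, 0],
    [0, 0, 0, 0.02, 0],
    [0, 0, 0, 0.01, 0],
    [0, 0, 0, 0, 0],
    [0, 0, 0, 0, 0],
    [255, 0, 0, 0, 0],
    [255, 0, 0, 0, 0],
    [255, 0, 0, 0, 0],
    [255, 0, 0, 0, 0],
    [255, 0, 0, 0, 0],
    [255, 0, 0, 0, 0],
    [255, 0, 0, 0, 0],
    [255, 0, 0, 0, 0],
  ],
)

```text
time_s: 4.62
position: [0.4528, -0.3581, 0.02]
tcp_rot: [[-0.174, 0.985, -0.0], [0.985, 0.174, 0.0], [0.0, -0.0, -1.0]]
force: [-0.1, -0.0, -0.5]
opening: 0.477
grasp_force: 0.0
```

Request:
send_rows(
  plan=[
    [255, 0, 0, 0, 0],
    [255, 0, 0, 0, 0],
    [255, 0, 0, 0, 0],
    [255, 0, 0, 0, 0],
    [255, 0, 0, 0, 0],
    [255, 0, 0, -0.01, 0],
    [255, 0, 0, -0.03, 0],
    [255, 0, 0, -0.035, 0],
    [255, 0, 0, -0.035, 0.0],
    [255, 0, 0, 0, 0.124],
    [255, 0, 0, 0, 0.124],
    [255, 0.0289, 0.0257, 0, 0],
    [255, 0.0289, 0.0257, 0, 0],
    [255, 0.0289, 0.0257, 0, 0],
    [255, 0.0289, 0.0257, 0, 0],
    [255, 0.0289, 0.0257, 0, 0],
    [255, 0.0289, 0.0257, 0, 0],
    [255, 0, 0, 0, 0],
    [255, 0, 0, 0, 0],
    [255, 0, 0, 0, 0],
  ],
)

```text
time_s: 6.28
position: [0.6173, -0.1954, 0.1284]
tcp_rot: [[0.071, 0.997, -0.005], [0.997, -0.071, 0.001], [0.001, -0.005, -1.0]]
force: [-0.3, -0.5, -9.3]
opening: 0.32
grasp_force: 30.0
```

Run:
```python
from h import *
to(.6228,-.1465,.06,-4.2); print(pose()[2]['grasp_force'],pose()[2]['opening'])
im,d,c=shot('wrist','w2.png'); np.savez('pics/w2.npz',im=im,d=d,**c)
```

```text
t 6.28 pos [ 0.6173 -0.1954  0.1284] yang -4.07 F [-0.3 -0.5 -9.3] turn 0.0022 shift 0.0491 0.0019 0.0684
29.971442450769246 0.32028262472646174
```

View pics/w2.png

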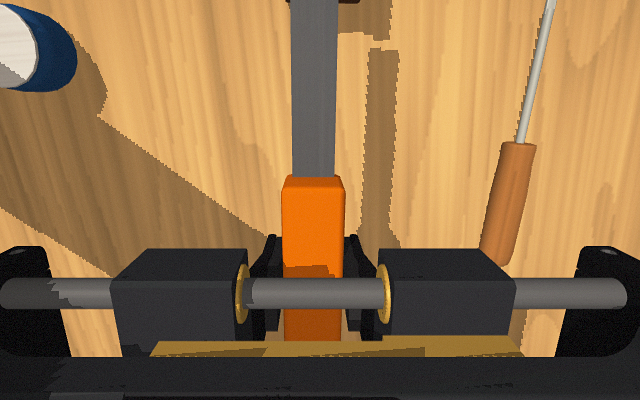

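The wrist view doesn't show the fulcrum, only its edge at (320,0); the bar sits centred in the jaws. I'll compare bar and fulcrum in the top and scene views.

Run:
```python
from h import *
for n in ['top','scene']:
    z=np.load(f'pics/{n}1.npz'); P=cloud(z,z['d']).reshape(-1,3)
    q=P[(abs(P[:,0]-.634)<.06)&(abs(P[:,1]+.032)<.032)&(P[:,2]>.036)&(P[:,2]<.058)]
    print(n,'ful',len(q),rect(q),'z max',np.percentile(q[:,2],[50,98]))
    q=P[(abs(P[:,0]-.634)<.07)&(P[:,1]<.06)&(P[:,1]>0)&(P[:,2]>.086)&(P[:,2]<.104)]
    print(n,'bed',len(q),rect(q))
    im,d,c=shot(n); P=cloud(c,d).reshape(-1,3)
    np.savez(f'pics/{n}2.npz',im=im,d=d,**c)
    q=P[(abs(P[:,0]-.62)<.05)&(P[:,1]<.02)&(P[:,1]>-.14)&(P[:,2]>.095)&(P[:,2]<.14)]
    print(n,'shank',len(q),rect(q),np.percentile(q[:,2],[5,50,95]))
    for y0 in (-.13,-.10,-.07,-.04):
        s=q[abs(q[:,1]-y0)<.015]; print(y0,s.mean(0).round(4),len(s))
```

```text
top ful 202 (array([634.3, -32.2]), array([33.1, 55.9]), 87.6, [[606.0, -48.0], [661.0, -50.0], [663.0, -17.0], [607.0, -15.0]]) z max [0.04518002 0.05381538]
top bed 598 (array([635.3,  37.3]), array([47.9, 91.3]), 85.2, [[588.0, 17.0], [679.0, 10.0], [683.0, 57.0], [592.0, 65.0]])
top shank 391 (array([632.3, -55.9]), array([162.6,  37.4]), 75.0, [[593.0, -130.0], [629.0, -139.0], [671.0, 18.0], [635.0, 27.0]]) [0.11007633 0.11717426 0.12172666]
-0.13 [ 0.6218 -0.1256  0.1187] 68
-0.1 [ 0.6225 -0.1008  0.1183] 99
-0.07 [ 0.6255 -0.0703  0.117 ] 105
-0.04 [ 0.6283 -0.04    0.1148] 90
scene ful 149 (array([636. , -30.1]), array([29.6, 59.7]), 85.9, [[605.0, -43.0], [665.0, -47.0], [667.0, -17.0], [607.0, -13.0]]) z max [0.04548103 0.05082488]
scene bed 351 (array([638.8,  37.6]), array([48. , 93.4]), 86.4, [[591.0, 17.0], [684.0, 11.0], [687.0, 59.0], [594.0, 64.0]])
scene shank 313 (array([628.4, -60.7]), array([158. ,  31.5]), 82.2, [[602.0, -137.0], [633.0, -141.0], [655.0, 15.0], [624.0, 20.0]]) [0.10715241 0.11454657 0.11865778]
-0.13 [ 0.6255 -0.1282  0.1156] 61
-0.1 [ 0.6274 -0.0999  0.1159] 77
-0.07 [ 0.6298 -0.0703  0.114 ] 76
-0.04 [ 0.6315 -0.0404  0.112 ] 76
```

Request:
send_rows(
  plan=[
    [255, 0, 0.0045, 0, 0],
    [255, 0, 0, 0.02, 0],
    [255, 0, 0, 0.02, 0],
    [255, 0, 0, 0.015, 0],
    [255, 0, 0, 0.004, 0],
    [255, 0, 0, 0, 0],
    [255, 0, 0, 0, 0],
  ],
)

```text
time_s: 7.02
position: [0.6242, -0.1975, 0.0714]
tcp_rot: [[0.074, 0.997, 0.001], [0.997, -0.074, -0.0], [-0.0, 0.001, -1.0]]
force: [0.4, 0.3, -9.1]
opening: 0.319
grasp_force: 30.0
```

Request:
send_rows(
  plan=[
    [255, 0, 0, 0.001, 0],
    [255, 0, 0, 0.001, 0],
    [255, 0, 0, 0.0, 0],
    [255, 0, 0, 0, 0],
  ],
)

```text
time_s: 7.35
position: [0.6242, -0.1968, 0.0697]
tcp_rot: [[0.073, 0.997, 0.001], [0.997, -0.073, -0.001], [-0.0, 0.001, -1.0]]
force: [0.2, -0.2, -8.9]
opening: 0.319
grasp_force: 30.0
```

Request:
send_rows(
  plan=[
    [255, 0, 0, 0.001, 0],
    [255, 0, 0, 0.0, 0],
    [255, 0, 0, 0.0, 0],
  ],
)

```text
time_s: 7.6
position: [0.6238, -0.1966, 0.068]
tcp_rot: [[0.073, 0.997, -0.0], [0.997, -0.073, 0.0], [0.0, -0.0, -1.0]]
force: [0.2, -0.1, -8.4]
opening: 0.319
grasp_force: 30.0
```

Request:
send_rows(
  plan=[
    [255, 0, 0, 0.001, 0],
    [255, 0, 0, 0.0, 0],
    [255, 0, 0, 0.0, 0],
  ],
)

```text
time_s: 7.85
position: [0.6238, -0.1966, 0.0668]
tcp_rot: [[0.073, 0.997, -0.0], [0.997, -0.073, 0.0], [0.0, -0.0, -1.0]]
force: [0.7, -0.2, -8.1]
opening: 0.318
grasp_force: 30.0
```

Request:
send_rows(
  plan=[
    [255, 0, 0, 0.001, 0],
    [255, 0, 0, 0.0, 0],
    [255, 0, 0, 0.0, 0],
  ],
)

```text
time_s: 8.1
position: [0.6238, -0.1967, 0.0658]
tcp_rot: [[0.073, 0.997, -0.0], [0.997, -0.073, 0.0], [0.0, -0.0, -1.0]]
force: [-0.1, 0.5, -8.1]
opening: 0.32
grasp_force: 30.0
```

Request:
send_rows(
  plan=[
    [255, 0, 0, 0.001, 0],
    [255, 0, 0, 0.0, 0],
    [255, 0, 0, 0.0, 0],
  ],
)

```text
time_s: 8.35
position: [0.6238, -0.1967, 0.0648]
tcp_rot: [[0.073, 0.997, -0.0], [0.997, -0.073, 0.0], [0.0, -0.0, -1.0]]
force: [0.4, -1.3, -9.1]
opening: 0.32
grasp_force: 30.0
```

Run:
```python
from h import *
out=[]
for n in ['top','scene']:
    im,d,c=shot(n); P=cloud(c,d)
    Q=P.reshape(-1,3); q=Q[(abs(Q[:,0]-.635)<.05)&(Q[:,1]<.005)&(Q[:,1]>-.14)&(Q[:,2]>.036)&(Q[:,2]<.07)]
    for y0 in (-.12,-.10,-.08,-.06,-.04,-.02,-.01): 
        s=q[abs(q[:,1]-y0)<.01]; print(n,y0,len(s),s.mean(0).round(4) if len(s) else '',np.percentile(s[:,0],[3,97]).round(4) if len(s) else '')
    u0,v0=(280,140) if n=='top' else (270,170)
    out.append(cv2.resize(im[v0:v0+75,u0:u0+100],None,fx=4,fy=4,interpolation=cv2.INTER_CUBIC))
cv2.imwrite('pics/c3.png',np.hstack(out))
```

```text
top -0.12 2 [ 0.6316 -0.1225  0.0543] [0.6294 0.6338]
top -0.1 0  
top -0.08 0  
top -0.06 0  
top -0.04 0  
top -0.02 0  
top -0.01 0  
scene -0.12 48 [ 0.6323 -0.1194  0.0517] [0.6208 0.6408]
scene -0.1 44 [ 0.6337 -0.0998  0.0517] [0.6214 0.6429]
scene -0.08 47 [ 0.6359 -0.0807  0.0525] [0.6237 0.6451]
scene -0.06 44 [ 0.6358 -0.0609  0.0498] [0.6244 0.6457]
scene -0.04 98 [ 0.6402 -0.0389  0.0473] [0.6086 0.663 ]
scene -0.02 77 [ 0.641  -0.0224  0.0473] [0.6106 0.6645]
scene -0.01 25 [ 0.6395 -0.0176  0.048 ] [0.6142 0.6646]
```

View pics/c3.png

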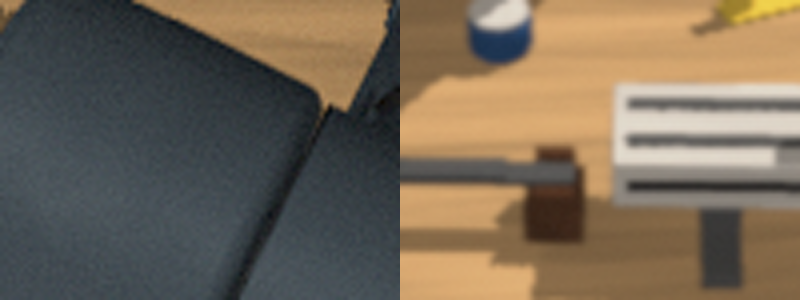

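The scene crop shows the bar lying in the fulcrum's groove, with its tip at about (575,173), short of the bed end at (615,150). I'll slide it forward.

Request:
send_rows(
  plan=[
    [255, 0.01, 0, 0, 0],
    [255, 0.01, 0, 0, 0],
    [255, 0.008, 0, 0, 0],
    [255, 0.005, 0, 0, 0],
    [255, 0, 0, 0, 0],
  ],
)

```text
time_s: 8.87
position: [0.626, -0.1614, 0.0649]
tcp_rot: [[0.071, 0.997, -0.001], [0.997, -0.071, 0.001], [0.001, -0.001, -1.0]]
force: [-0.8, 0.3, -8.4]
opening: 0.317
grasp_force: 30.0
```

Request:
send_rows(
  plan=[
    [255, 0.008, 0, 0, 0],
    [255, 0.008, 0, 0, 0],
    [255, 0.006, 0, 0, 0],
    [255, 0, 0, 0, 0],
    [255, 0, 0, 0, 0],
  ],
)

```text
time_s: 9.28
position: [0.6278, -0.1413, 0.0649]
tcp_rot: [[0.072, 0.997, -0.0], [0.997, -0.072, -0.0], [-0.0, -0.0, -1.0]]
force: [0.6, 0.5, -8.9]
opening: 0.318
grasp_force: 30.0
```

Run:
```python
from h import *
to(.62,-.14,.06)
im,d,c=shot('scene'); 
np.savez('pics/scene3.npz',im=im,d=d,**c)
P=cloud(c,d); Q=P.reshape(-1,3); q=Q[(abs(Q[:,0]-.635)<.05)&(Q[:,1]<.08)&(Q[:,1]>-.14)&(Q[:,2]>.036)&(Q[:,2]<.07)]
for y0 in (-.12,-.10,-.08,-.06,-.02,0): 
        s=q[abs(q[:,1]-y0)<.008]; print(y0,len(s),s.mean(0).round(4),np.percentile(s[:,0],[3,97]).round(4))
```

```text
t 9.28 pos [ 0.6278 -0.1413  0.0649] yang -4.12 F [ 0.6  0.5 -8.9] turn 0.0 shift 0.0008 -0.0079 0.0049
-0.12 19 [ 0.6433 -0.117   0.0538] [0.6399 0.6466]
-0.1 45 [ 0.638  -0.0998  0.0551] [0.6229 0.6467]
-0.08 42 [ 0.6349 -0.0796  0.0515] [0.6226 0.6447]
-0.06 35 [ 0.6365 -0.0604  0.0517] [0.6249 0.6457]
-0.02 75 [ 0.6415 -0.0208  0.0494] [0.61   0.6642]
0 35 [6.391e-01 1.000e-04 4.870e-02] [0.6281 0.6489]
```

Request:
send_rows(
  plan=[
    [255, 0, 0, 0.003, 0],
    [255, 0.0005, 0, 0.003, 0],
    [255, 0.0005, 0, 0.003, 0],
    [255, 0.0005, 0, 0.003, 0],
    [255, 0, 0, 0, 0],
  ],
)

```text
time_s: 9.75
position: [0.6293, -0.1428, 0.0547]
tcp_rot: [[0.073, 0.997, 0.003], [0.997, -0.072, -0.004], [-0.003, 0.004, -1.0]]
force: [-1.0, -5.5, 2.9]
opening: 0.315
grasp_force: 30.0
```

Request:
send_rows(
  plan=[
    [255, 0.0005, 0, 0.003, 0],
    [255, 0.0005, 0, 0.003, 0],
    [255, 0.0005, 0, 0.003, 0],
    [255, 0, 0, 0, 0],
  ],
)

```text
time_s: 10.08
position: [0.6298, -0.1426, 0.0461]
tcp_rot: [[0.072, 0.997, 0.004], [0.997, -0.072, -0.006], [-0.006, 0.005, -1.0]]
force: [-3.4, -7.6, 4.0]
opening: 0.323
grasp_force: 30.0
```

Request:
send_rows(
  plan=[
    [255, 0.0005, 0, 0.003, 0],
    [255, 0.0005, 0, 0.003, 0],
    [255, 0, 0, 0.002, 0],
    [255, 0, 0, 0, 0],
    [255, 0, 0, 0, 0],
  ],
)

```text
time_s: 10.5
position: [0.63, -0.1418, 0.0384]
tcp_rot: [[0.071, 0.997, 0.005], [0.997, -0.071, -0.006], [-0.006, 0.005, -1.0]]
force: [-2.0, -8.0, 4.9]
opening: 0.317
grasp_force: 30.0
```

Request:
send_rows(
  plan=[
    [255, 0, 0, 0.002, 0],
    [255, 0, 0, 0.0, 0],
    [255, 0, 0, 0, 0],
  ],
)

```text
time_s: 10.75
position: [0.6301, -0.1418, 0.0383]
tcp_rot: [[0.071, 0.997, 0.005], [0.997, -0.071, -0.006], [-0.006, 0.005, -1.0]]
force: [-4.6, -7.1, 14.5]
opening: 0.325
grasp_force: 30.0
```

Request:
send_rows(
  plan=[
    [255, 0, 0, 0.002, 0],
    [255, 0, 0, 0.0, 0],
    [255, 0, 0, 0, 0],
  ],
)

```text
time_s: 11.0
position: [0.6301, -0.1418, 0.0382]
tcp_rot: [[0.071, 0.997, 0.005], [0.997, -0.071, -0.007], [-0.006, 0.006, -1.0]]
force: [-8.0, -6.2, 23.2]
opening: 0.318
grasp_force: 30.0
```

```bash
cat >> h.py <<'E'
def bedz(n='scene'):
    """median height of the bed's top near its tail, this view against the first one, same pixels"""
    z=np.load(f'pics/{n}1.npz'); P0=cloud(z,z['d']); im,d,c=shot(n); P=cloud(c,d)
    m=(abs(P0[...,0]-.637)<.04)&(P0[...,1]>.018)&(P0[...,1]<.1)&(abs(P0[...,2]-.095)<.012)&(abs(P[...,2]-.1)<.02)
    print('bed rise mm',n,m.sum(),round(1000*(P[...,2]-P0[...,2])[m].mean(),2))
    return P,im,c
E
python3 - <<'E'
from h import *
bedz(); to(.62,-.14,.04)
E
```

```text
bed rise mm scene 516 11.02
t 11.05 pos [ 0.6301 -0.1418  0.0382] yang -4.06 F [-7.7 -6.5 24.7] turn 0.0 shift 0.0011 -0.0102 -0.0018
```

Request:
send_rows(
  plan=[
    [0, 0, 0, -0.002, 0],
    [0, 0, 0, -0.002, 0],
    [0, 0, 0, 0, 0],
    [0, 0, 0, 0, 0],
    [0, 0, 0, 0, 0],
    [0, 0, 0, 0, 0],
    [0, 0, 0, 0, 0],
    [0, 0, 0, 0, 0],
    [0, 0, 0, -0.02, 0],
    [0, 0, 0, -0.035, 0],
    [0, 0, 0, -0.035, 0],
    [0, 0, 0, -0.035, 0],
    [0, 0, 0, -0.035, 0],
    [0, 0, 0, 0, 0],
  ],
)

```text
time_s: 12.22
position: [0.6326, -0.1394, 0.2039]
tcp_rot: [[0.073, 0.997, 0.014], [0.997, -0.073, -0.006], [-0.005, 0.014, -1.0]]
force: [1.2, -0.7, 0.7]
opening: 0.998
grasp_force: 0.0
```

Run:
```python
from h import *
bedz(); to(.49,.279,.2,87.7)
```

```text
bed rise mm scene 516 11.04
t 12.27 pos [ 0.631  -0.1388  0.2007] yang -4.17 F [ 0.8  0.5 -0.1] turn -1.6034 shift 0.1576 0.4118 0.0007
```

Bed held up by the bar alone. On to the shim.

Request:
send_rows(
  plan=[
    [0, 0, 0, 0, -0.1234],
    [0, 0, 0, 0, -0.1234],
    [0, 0, 0, 0, -0.1234],
    [0, 0, 0, 0, -0.1234],
    [0, 0, 0, 0, -0.1234],
    [0, 0, 0, 0, -0.1234],
    [0, 0, 0, 0, -0.1234],
    [0, 0, 0, 0, -0.1234],
    [0, 0, 0, 0, -0.1234],
    [0, 0, 0, 0, -0.1234],
    [0, 0, 0, 0, -0.1234],
    [0, 0, 0, 0, -0.1234],
    [0, 0, 0, 0, -0.1234],
    [0, 0, 0, 0, 0],
  ],
)

```text
time_s: 13.43
position: [0.6271, -0.1374, 0.194]
tcp_rot: [[-0.999, 0.037, -0.003], [0.037, 0.999, 0.001], [0.003, 0.001, -1.0]]
force: [-0.4, -0.1, -0.3]
opening: 0.997
grasp_force: 0.0
```

Request:
send_rows(
  plan=[
    [0, 0.0143, 0.0375, 0, 0],
    [0, 0.0143, 0.0375, 0, 0],
    [0, 0.0143, 0.0375, 0, 0],
    [0, 0.0143, 0.0375, 0, 0],
    [0, 0.0143, 0.0375, 0, 0],
    [0, 0.0143, 0.0375, 0, 0],
    [0, 0.0143, 0.0375, 0, 0],
    [0, 0.0143, 0.0375, 0, 0],
    [0, 0.0143, 0.0375, 0, 0],
    [0, 0.0143, 0.0375, 0, 0],
    [0, 0.0143, 0.0375, 0, 0],
    [0, 0, 0, 0, 0],
    [0, 0, 0, 0, 0],
    [0, 0, 0, 0, 0],
  ],
)

```text
time_s: 14.6
position: [0.4868, 0.2803, 0.1952]
tcp_rot: [[-0.999, 0.04, -0.001], [0.04, 0.999, -0.001], [0.001, -0.001, -1.0]]
force: [-0.3, -0.1, 0.8]
opening: 1.0
grasp_force: 0.0
```

Run:
```python
from h import *
im,d,c=shot('wrist','w4.png'); P=cloud(c,d); to(.443,.279,.03,87.7)
m=masks(im)['red']&(d>0); p=P[m]; 
print(m.sum(),rect(p)); t=p[p[:,2]>.03]; print('tab',len(t),rect(t) if len(t) else '',np.percentile(p[:,2],[5,50,95]))
f=p[p[:,2]<.012]; print('plate',rect(f))
```

```text
t 14.65 pos [0.4873 0.2796 0.1953] yang 87.62 F [-1.  -0.7 -0.5] turn -0.0014 shift 0.0443 -0.0024 0.1653
2388 (array([471.6, 279.6]), array([29.4, 84.6]), 88.2, [[429.0, 266.0], [513.0, 264.0], [514.0, 293.0], [430.0, 296.0]])
tab 483 (array([442.5, 281. ]), array([13.3, 26.2]), 87.5, [[429.0, 275.0], [455.0, 274.0], [456.0, 287.0], [430.0, 288.0]]) [0.0034527  0.00482495 0.04295121]
plate (array([471.7, 279.6]), array([29.4, 84.4]), 88.2, [[429.0, 266.0], [513.0, 264.0], [514.0, 293.0], [430.0, 296.0]])
```

View pics/w4.png

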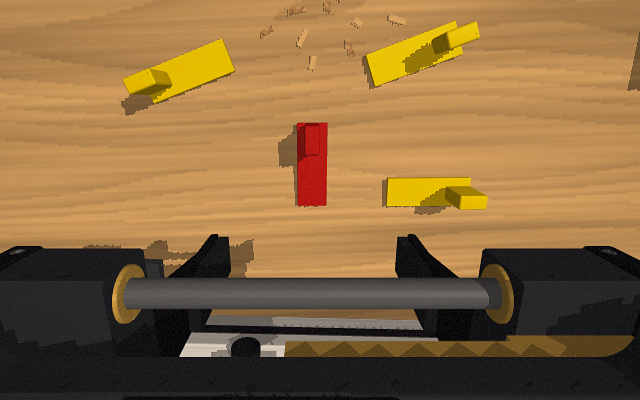

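The wrist view shows the red shim with its tab at (312,138) and nose at (312,206). The yellow look-alikes are clear of the fingers.

Request:
send_rows(
  plan=[
    [0, 0.0225, -0.001, 0.03, 0],
    [0, 0.0224, 0, 0.035, 0],
    [0, 0, 0, 0.035, 0],
    [0, 0, 0, 0.035, 0],
    [0, 0, 0, 0.02, 0],
    [0, 0, 0, 0.01, 0],
    [0, 0, 0, 0, 0],
    [255, 0, 0, 0, 0],
    [255, 0, 0, 0, 0],
    [255, 0, 0, 0, 0],
    [255, 0, 0, 0, 0],
    [255, 0, 0, 0, 0],
    [255, 0, 0, 0, 0],
    [255, 0, 0, 0, 0],
    [255, 0, 0, 0, 0],
    [255, 0, 0, 0, 0],
    [255, 0, 0, 0, 0],
    [255, 0, 0, 0, 0],
    [255, 0, 0, 0, 0],
    [255, 0, 0, 0, 0],
  ],
)

```text
time_s: 16.32
position: [0.4423, 0.2813, 0.0308]
tcp_rot: [[-0.999, 0.04, -0.0], [0.04, 0.999, -0.0], [0.0, -0.0, -1.0]]
force: [0.5, 0.3, -0.3]
opening: 0.16
grasp_force: 30.0
```

Run:
```python
from h import *
print(pose()[2]['grasp_force'],pose()[2]['opening'])
fe=np.array([.5655,.099]); xl=np.array([np.cos(np.radians(-4.2)),np.sin(np.radians(-4.2))])
p=fe-xl*(.072+.012); to(p[0],p[1],.03,85.8)
for n in ['top','scene']:
    z=np.load(f'pics/{n}1.npz'); P=cloud(z,z['d']).reshape(-1,3)
    q=P[(P[:,0]>.54)&(P[:,0]<.588)&(abs(P[:,1]-.098)<.03)&(P[:,2]>.007)&(P[:,2]<.018)]; print(n,len(q),rect(q))
```

```text
29.999956777319312 0.15983868268461854
t 16.32 pos [0.4423 0.2813 0.0308] yang 87.73 F [ 0.5  0.3 -0.3] turn 0.0337 shift -0.0522 -0.1728 0.0008
top 89 (array([576.3,  98.2]), array([23.1, 27.9]), 0.1, [[565.0, 112.0], [565.0, 84.0], [588.0, 84.0], [588.0, 112.0]])
scene 0 (array([0., 0.]), array([0., 0.]), 0.0, [[0.0, 0.0], [0.0, 0.0], [0.0, 0.0], [0.0, 0.0]])
```

Request:
send_rows(
  plan=[
    [255, 0, 0, -0.015, 0],
    [255, 0, 0, -0.015, 0],
    [255, 0, 0, 0, 0.034],
    [255, -0.0104, -0.0346, 0, 0],
    [255, -0.0104, -0.0346, 0, 0],
    [255, -0.0104, -0.0346, 0, 0],
    [255, -0.0104, -0.0346, 0, 0],
    [255, -0.0104, -0.0346, 0, 0],
    [255, 0, 0, 0.012, 0],
    [255, 0, 0, 0.012, 0],
    [255, 0, 0, 0.003, 0],
    [255, 0, 0, 0, 0],
    [255, 0, 0, 0, 0],
  ],
)

```text
time_s: 17.4
position: [0.4813, 0.1053, 0.0339]
tcp_rot: [[-0.997, 0.073, -0.001], [0.073, 0.997, 0.0], [0.001, -0.0, -1.0]]
force: [-0.1, -0.5, -0.4]
opening: 0.155
grasp_force: 30.0
```

Run:
```python
from h import *
to(.4817,.105,.03,85.8); bedz()
im,d,c=shot('top'); P=cloud(c,d); Q=P.reshape(-1,3)
q=Q[(Q[:,0]>.54)&(Q[:,0]<.588)&(abs(Q[:,1]-.098)<.04)&(Q[:,2]>.012)&(Q[:,2]<.032)]; print('foot',len(q),rect(q),np.median(q[:,2]))
m=masks(im)['red']&(P[...,0]>.44); p=P[m]; print('red',m.sum(),rect(p) if m.sum() else '')
cv2.imwrite('pics/c5.png',cv2.resize(im[140:260,220:340],None,fx=5,fy=5,interpolation=cv2.INTER_CUBIC))
```

```text
t 17.4 pos [0.4813 0.1053 0.0339] yang 85.82 F [-0.1 -0.5 -0.4] turn 0.0003 shift -0.0004 -0.0003 0.0039
bed rise mm scene 517 10.99
foot 48 (array([581.7,  97.6]), array([27.9, 14.6]), 78.1, [[572.0, 85.0], [586.0, 82.0], [592.0, 110.0], [577.0, 113.0]]) 0.023453429808268256
red 11 (array([595.8, 480.2]), array([8.3, 5.3]), 63.1, [[592.0, 478.0], [596.0, 475.0], [600.0, 483.0], [595.0, 485.0]])
```

View pics/c5.png

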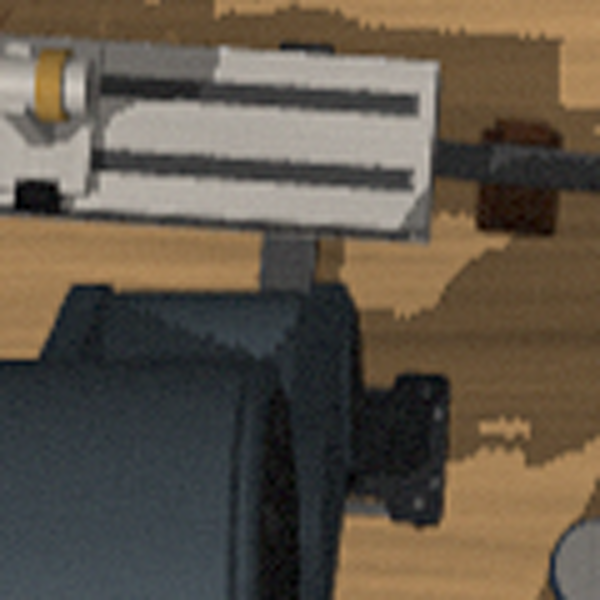

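The top crop shows the bar through the block's groove with its tip under the bed, and the foot end at (290,290) just ahead of the gripper, which hides the shim. Going in.

Request:
send_rows(
  plan=[
    [255, 0, -0.001, 0.0026, 0],
    [255, 0, 0, 0, 0],
    [255, -0.01, 0, 0, 0],
    [255, -0.008, 0, 0, 0],
    [255, -0.006, 0, 0, 0],
    [255, 0, 0, 0, 0],
  ],
)

```text
time_s: 18.0
position: [0.5087, 0.1019, 0.0317]
tcp_rot: [[-0.997, 0.074, 0.005], [0.074, 0.997, -0.0], [-0.005, 0.0, -1.0]]
force: [1.1, -0.0, 0.0]
opening: 0.164
grasp_force: 30.0
```

Request:
send_rows(
  plan=[
    [255, -0.008, 0, 0, 0],
    [255, -0.008, 0, 0, 0],
    [255, -0.008, 0, 0, 0],
    [255, -0.008, 0, 0, 0],
    [255, 0, 0, 0, 0],
    [255, 0, 0, 0, 0],
  ],
)

```text
time_s: 18.5
position: [0.538, 0.0997, 0.0313]
tcp_rot: [[-0.997, 0.074, 0.0], [0.074, 0.997, -0.0], [-0.0, 0.0, -1.0]]
force: [-0.2, -0.8, -0.6]
opening: 0.159
grasp_force: 30.0
```

Run:
```python
from h import *
to(.54,.1,.0308,85.8); bedz()
im,d,c=shot('wrist'); P=cloud(c,d); m=masks(im)['red']&(d>0); p=P[m]
print(m.sum(),rect(p) if m.sum() else '')
```

```text
t 18.5 pos [0.538  0.0997 0.0313] yang 85.77 F [-0.2 -0.8 -0.6] turn -0.0005 shift -0.002 0.0004 0.0005
bed rise mm scene 518 10.97
1848 (array([560.3,  97.7]), array([29.2, 73.7]), 85.5, [[522.0, 86.0], [596.0, 80.0], [598.0, 109.0], [525.0, 115.0]])
```

Request:
send_rows(
  plan=[
    [0, 0, 0, 0, 0],
    [0, 0, 0, 0, 0],
    [0, 0, 0, 0, 0],
    [0, 0, 0, 0, 0],
    [0, 0, 0, 0, 0],
    [0, 0, 0, -0.02, 0],
    [0, 0, 0, -0.035, 0],
    [0, 0, 0, -0.035, 0],
    [0, 0, 0, -0.04, 0],
    [0, 0, 0, -0.04, 0],
    [0, -0.0156, -0.0335, 0, 0],
    [0, -0.0156, -0.0335, 0, 0],
    [0, -0.0156, -0.0335, 0, 0],
    [0, -0.0156, -0.0335, 0, 0],
    [0, -0.0156, -0.0335, 0, 0],
    [0, -0.0156, -0.0335, 0, 0],
    [0, -0.0156, -0.0335, 0, 0],
  ],
)

```text
time_s: 20.02
position: [0.629, -0.1437, 0.2013]
tcp_rot: [[-0.997, 0.074, -0.0], [0.074, 0.997, 0.0], [0.0, 0.0, -1.0]]
force: [-0.2, 0.3, -0.4]
opening: 1.001
grasp_force: 0.0
```

Request:
send_rows(
  plan=[
    [0, 0, 0, 0, 0.1208],
    [0, 0, 0, 0, 0.1208],
    [0, 0, 0, 0, 0.1208],
    [0, 0, 0, 0, 0.1208],
    [0, 0, 0, 0, 0.1208],
    [0, 0, 0, 0, 0.1208],
    [0, 0, 0, 0, 0.1208],
    [0, 0, 0, 0, 0.1208],
    [0, 0, 0, 0, 0.1208],
    [0, 0, 0, 0, 0.1208],
    [0, 0, 0, 0, 0.1208],
    [0, 0, 0, 0, 0.1208],
    [0, 0, 0, 0, 0.1208],
    [0, 0, 0, 0, 0],
    [0, 0, 0, 0, 0],
  ],
)

```text
time_s: 21.27
position: [0.6287, -0.1419, 0.2012]
tcp_rot: [[0.07, 0.998, -0.0], [0.998, -0.07, 0.0], [0.0, -0.0, -1.0]]
force: [-0.6, 0.4, 0.1]
opening: 0.998
grasp_force: 0.0
```

Run:
```python
from h import *
to(.6301,-.1418,.0385,-4.1); bedz()
im,d,c=shot('top'); P=cloud(c,d); m=masks(im)['red']&(P[...,0]>.44)&(P[...,1]<.2); p=P[m]
print(m.sum(),rect(p) if m.sum() else '')
im,d,c=shot('wrist'); P=cloud(c,d).reshape(-1,3); q=P[(abs(P[:,0]-.63)<.05)&(P[:,1]>-.17)&(P[:,1]<-.03)&(P[:,2]>.03)&(P[:,2]<.07)]; print(rect(q))
```

```text
t 21.27 pos [ 0.6287 -0.1419  0.2012] yang -4.01 F [-0.6  0.4  0.1] turn 0.0015 shift 0.0002 0.0014 0.1627
bed rise mm scene 516 10.99
40 (array([562.1,  90.8]), array([26.6, 36.7]), 31.3, [[541.0, 100.0], [560.0, 68.0], [583.0, 82.0], [564.0, 113.0]])
(array([628.2, -99.2]), array([142.6,  54.2]), 85.7, [[596.0, -168.0], [650.0, -172.0], [661.0, -30.0], [607.0, -26.0]])
```

Request:
send_rows(
  plan=[
    [0, 0, 0.0012, 0.035, 0],
    [0, 0, 0, 0.035, 0],
    [0, 0, 0, 0.035, 0],
    [0, 0, 0, 0.03, 0],
    [0, 0, 0, 0.018, 0],
    [0, 0, 0, 0.008, 0],
    [0, 0, 0, 0, 0],
    [255, 0, 0, 0, 0],
    [255, 0, 0, 0, 0],
    [255, 0, 0, 0, 0],
    [255, 0, 0, 0, 0],
    [255, 0, 0, 0, 0],
    [255, 0, 0, 0, 0],
    [255, 0, 0, 0, 0],
    [255, 0, 0, 0, 0],
    [255, 0, 0, 0, 0],
    [255, 0, 0, 0, 0],
    [255, 0, 0, 0, 0],
    [255, 0, 0, 0, 0],
    [255, 0, 0, 0, 0],
  ],
)

```text
time_s: 23.08
position: [0.63, -0.1421, 0.0403]
tcp_rot: [[0.073, 0.997, -0.001], [0.997, -0.073, -0.0], [-0.0, -0.001, -1.0]]
force: [-0.4, 0.3, 0.8]
opening: 0.321
grasp_force: 30.0
```

Request:
send_rows(
  plan=[
    [255, 0, 0, -0.003, 0],
    [255, 0, 0, -0.003, 0],
    [255, 0, 0, -0.003, 0],
    [255, 0, 0, -0.003, 0],
    [255, 0, 0, 0, 0],
  ],
)

```text
time_s: 23.5
position: [0.6295, -0.1419, 0.052]
tcp_rot: [[0.073, 0.997, -0.002], [0.997, -0.073, 0.001], [0.0, -0.002, -1.0]]
force: [-0.1, -1.1, -9.9]
opening: 0.324
grasp_force: 30.0
```

Run:
```python
from h import *
to(.6301,-.1418,.0385); P,im,c=bedz(); print(pose()[2]['grasp_force'],pose()[2]['opening'])
```

```text
t 23.5 pos [ 0.6295 -0.1419  0.052 ] yang -4.19 F [-0.1 -1.1 -9.9] turn 0.0 shift 0.0001 0.0006 0.0135
bed rise mm scene 517 6.54
30.00023754313588 0.3221395554598271
```

Request:
send_rows(
  plan=[
    [255, -0.008, 0, 0, 0],
    [255, -0.012, 0, 0, 0],
    [255, -0.012, 0, 0, 0],
    [255, -0.01, 0, 0, 0],
    [255, 0, 0, 0, 0],
  ],
)

```text
time_s: 23.97
position: [0.6278, -0.1881, 0.0528]
tcp_rot: [[0.076, 0.997, 0.002], [0.997, -0.076, -0.002], [-0.002, 0.003, -1.0]]
force: [0.6, -0.9, -8.2]
opening: 0.318
grasp_force: 30.0
```

Request:
send_rows(
  plan=[
    [255, -0.015, 0, 0, 0],
    [255, -0.015, 0, 0, 0],
    [255, -0.015, 0, 0, 0],
    [255, 0, 0, -0.02, 0],
    [255, 0, 0, -0.02, 0],
    [255, 0, 0, 0, 0],
    [255, 0, 0, 0, 0],
  ],
)

```text
time_s: 24.55
position: [0.625, -0.2307, 0.0937]
tcp_rot: [[0.074, 0.997, 0.004], [0.997, -0.074, -0.002], [-0.002, 0.004, -1.0]]
force: [-0.9, 0.5, -8.5]
opening: 0.322
grasp_force: 30.0
```

Run:
```python
from h import *
to(.50,-.30,.03); P,im,c=bedz()
Q=P.reshape(-1,3); q=Q[(abs(Q[:,0]-.63)<.035)&(Q[:,1]<.0)&(Q[:,1]>-.2)&(Q[:,2]>.06)&(Q[:,2]<.14)]
for y0 in (-.17,-.14,-.11,-.08,-.05,-.03): 
    s=q[abs(q[:,1]-y0)<.01]; print(y0,len(s),s.mean(0).round(4) if len(s) else '')
```

```text
t 24.55 pos [ 0.625  -0.2307  0.0937] yang -4.24 F [-0.9  0.5 -8.5] turn 0.0 shift -0.0784 -0.1195 0.0637
bed rise mm scene 520 6.54
-0.17 46 [ 0.6329 -0.1699  0.0868]
-0.14 49 [ 0.6352 -0.1391  0.0909]
-0.11 49 [ 0.6376 -0.1099  0.095 ]
-0.08 40 [ 0.6382 -0.0812  0.0957]
-0.05 23 [ 0.6388 -0.054   0.0989]
-0.03 0
```

Request:
send_rows(
  plan=[
    [255, -0.0157, -0.024, 0, 0],
    [255, -0.0157, -0.024, 0, 0],
    [255, -0.0157, -0.024, 0, 0],
    [255, -0.0157, -0.024, 0, 0],
    [255, -0.0157, -0.024, 0, 0],
    [255, 0, 0, 0.025, 0],
    [255, 0, 0, 0.025, 0],
    [255, 0, 0, 0.008, 0],
    [255, 0, 0, 0, 0],
    [255, 0, 0, 0, 0],
  ],
)

```text
time_s: 25.43
position: [0.4982, -0.2979, 0.0336]
tcp_rot: [[0.073, 0.997, -0.001], [0.997, -0.073, 0.001], [0.001, -0.002, -1.0]]
force: [0.4, 0.9, -8.4]
opening: 0.315
grasp_force: 30.0
```

Request:
send_rows(
  plan=[
    [255, 0, 0, 0.003, 0],
    [255, 0, 0, 0.003, 0],
    [255, 0, 0, 0.003, 0],
    [255, 0, 0, 0.003, 0],
    [255, 0, 0, 0, 0],
    [255, 0, 0, 0, 0],
  ],
)

```text
time_s: 25.93
position: [0.499, -0.2986, 0.0227]
tcp_rot: [[0.073, 0.997, 0.001], [0.997, -0.073, -0.001], [-0.001, 0.001, -1.0]]
force: [0.8, 0.9, -5.8]
opening: 0.318
grasp_force: 30.0
```

Nearly flat, so release here, retreat and look.

Request:
send_rows(
  plan=[
    [255, 0, 0, 0.002, 0],
    [0, 0, 0, 0, 0],
    [0, 0, 0, 0, 0],
    [0, 0, 0, 0, 0],
    [0, 0, 0, 0, 0],
    [0, 0, 0, 0, 0],
    [0, 0, 0, 0, 0],
    [0, 0, 0, -0.03, 0],
    [0, 0, 0, -0.04, 0],
    [0, 0, 0, -0.04, 0],
    [0, 0, 0, -0.04, 0],
    [0, -0.03, 0, 0, 0],
    [0, -0.03, 0, 0, 0],
    [0, 0, 0, 0, 0],
    [0, 0, 0, 0, 0],
    [0, 0, 0, 0, 0],
  ],
)

```text
time_s: 27.27
position: [0.4933, -0.3576, 0.1697]
tcp_rot: [[0.074, 0.997, -0.001], [0.997, -0.074, 0.002], [0.002, -0.001, -1.0]]
force: [-0.2, 0.4, 0.1]
opening: 0.998
grasp_force: 0.0
```

Run:
```python
from h import *
bedz(); im,d,c=shot('top'); P=cloud(c,d); Q=P.reshape(-1,3)
z=np.load('pics/top1.npz'); P0=cloud(z,z['d'])
m=masks(im)['red']&(P[...,0]>.44)&(P[...,1]<.2); p=P[m]; print('shim',m.sum(),rect(p)); t=p[p[:,2]>.03]; print('tab',rect(t))
q=Q[(Q[:,0]>.54)&(Q[:,0]<.588)&(abs(Q[:,1]-.098)<.04)&(Q[:,2]>.012)&(Q[:,2]<.026)]; print('foot',len(q),rect(q),np.median(q[:,2]))
for n,PP in [('0',P0),('1',P)]:
    k=PP.reshape(-1,3); k=k[(abs(k[:,0]-.42)<.045)&(abs(k[:,1]+.071)<.045)&(k[:,2]>.032)&(k[:,2]<.05)]; print('tin',n,rect(k)[0])
imw,dw,cw=shot('wrist'); W=cloud(cw,dw).reshape(-1,3)
q=W[(abs(W[:,0]-.505)<.05)&(W[:,1]<-.1)&(W[:,1]>-.4)&(W[:,2]>.0045)&(W[:,2]<.045)]; print('bar',rect(q),np.percentile(q[:,2],99))
for a,b in [(.14,.02),(.17,.02),(.2,.02),(.235,.015),(.27,.02)]:
    s=q[abs(q[:,1]+a)<.008]; print(-a,len(s),np.median(s[:,2]).round(4) if len(s) else '')
cv2.imwrite('pics/c6.png',cv2.resize(im[120:280,190:480],None,fx=2.7,fy=2.7))
```

```text
bed rise mm scene 521 6.54
shim 83 (array([545.8,  98.9]), array([25.9, 42.2]), 85.4, [[524.0, 88.0], [566.0, 84.0], [568.0, 110.0], [526.0, 114.0]])
tab (array([536.8,  98.6]), array([13.5, 23.9]), 82.6, [[524.0, 93.0], [548.0, 90.0], [549.0, 104.0], [526.0, 107.0]])
foot 85 (array([563.7,  98. ]), array([27.8, 46.3]), 89.2, [[540.0, 84.0], [587.0, 84.0], [587.0, 112.0], [541.0, 112.0]]) 0.018064219496965572
tin 0 [420.  -70.7]
tin 1 [434.7 -55.5]
bar (array([ 497.1, -294.8]), array([184.1,  28.1]), 86.0, [[477.0, -386.0], [505.0, -388.0], [518.0, -204.0], [490.0, -202.0]]) 0.030060273770318856
-0.14 0 
-0.17 0 
-0.2 174 0.0086
-0.235 499 0.0086
-0.27 723 0.0284
```

View pics/c6.png

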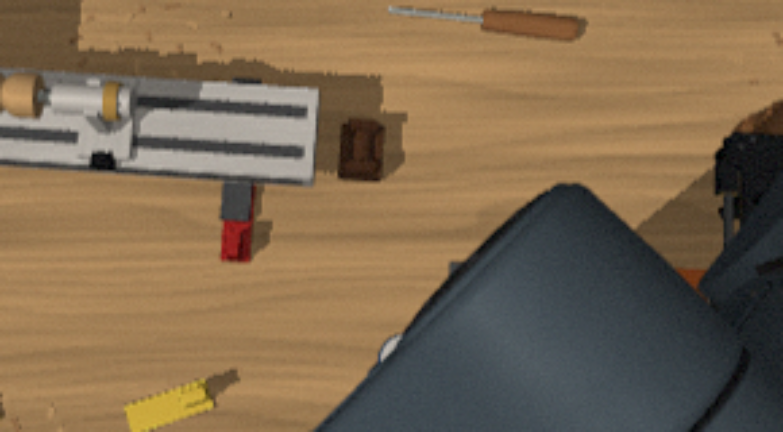

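The view shows the shim at (236,235) squarely under the foot. The bar lies flat and well clear of the block, and the arm only partly covers the tin at (388,350).

```bash
python3 -c "
from rig import hand_in; print(hand_in())"
```

```text
the job is handed in; nothing more can be done
None
```

The job is handed in, with no verdict returned: the bed rests on the red shim (nose about 43 mm in and square, foot about 6 mm up by the cameras), and the bar lies flat, clear of lathe and block.

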